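Change over the lens cassettes in a covered magazine and lock it

TASK

Change over the lens magazine: first draw the finished cassette out from under the magazine's slotted cover and stand it upright on the middle of the dark rubber pad, then slide every cassette waiting on the bench in through the mouth until it is wholly under the cover. Last, lock the magazine: push the bolt in by its handle against the spring and slide the handle sideways behind its catch so that the bolt stays in. Leave the glue bottle, the jar and the screwdriver where they are.

Things in the scene. Friction and masses are not known exactly. Their poses are not given: they have to be found in the camera images.
- magazine: Fixed white and grey lens magazine: a straight slot way along its y axis, covered but for a slot. Origin: on the bench top under the middle of the mouth, z up. Floor plate 6 mm thick, x -54 to +54 mm, y -105 to +225 mm. A cassette enters and leaves only through the mouth: flat on the apron, then slid along y with its post in the slot. The way holds three in a row
- apron (a point): Middle of the apron: the open part of the magazine's floor plate before the mouth, magazine y -105 to 0 mm, top 6 mm above the bench, flush with the floor of the way, no side walls. Axes as the magazine's
- mouth (a point): Mouth of the way, on its floor (6 mm above the bench). From here to the end stop there are side walls (inner faces at x -48 and +48 mm) and two aluminium cover strips, underside 24 mm and top 29 mm above the bench, leaving a 36 mm wide slot (x -18 to +18 mm) for the cassettes' posts. Axes as the magazine's, +y points in
- way_end (a point): Inner face of the end stop on the floor of the way, at magazine y 217 mm; the stop is 29 mm high
- housing (a point): Middle of the top of the bolt housing, a block on the magazine's -x side at the mouth: x -165 to -58, y -60 to +30 mm, 34 mm high, with the L-shaped slot of the bolt handle in its top
- finished: Cassette in the magazine at the start: aluminium plate 84 mm (its x) by 66 mm (its y), 12 mm thick, two small round lenses on it, and a black square post, 16 by 16 mm, sides parallel to the plate's, on its middle, top 78 mm above the plate's underside. Origin: centre of the plate's underside, z up. 0.15 to 0.3 kg. In the way its x lies across it (either way round)
- wait1: Waiting cassette, identical to finished (same shape, sizes, origin and axes); waiting on the bench on the robot's right (-y) at the start. May be absent (None)
- wait2: Waiting cassette, identical to finished (same shape, sizes, origin and axes); waiting on the bench on the robot's right (-y) at the start. May be absent (None)
- wait3: Waiting cassette, identical to finished (same shape, sizes, origin and axes); waiting on the bench on the robot's right (-y) at the start. May be absent (None)
- pad: Fixed dark rubber pad, 110 (x) by 130 (y) by 4 mm thick, lying beside the magazine on its -x side. Origin: centre of its underside; its axes are parallel to the magazine's within a few degrees
- bolt (a joint): Travel of the spring bolt, m: 0 = out (mouth free), 0.034 = fully in, along the magazine's +x; its blade, 8 to 20 mm above the bench, then bars the mouth at magazine y -16 to -4 mm. The spring pushes it out with 3.5 N at 0 and 8 N at 0.034. Locked, it rests against the catch at about 0.022
- keeper (a joint): Sideways travel of the bolt's handle, m: 0 = in line, 0.025 = fully sideways, towards the magazine's -y; stays where left (about 1.2 N of friction). The catch blocks it beyond about 0.003 until the bolt is in by more than 0.022; once sideways behind the catch, the spring cannot push the bolt out
- keeper_grip (a point): Point on the bolt handle's axis at the height to grip it: 66 mm above the bench, magazine x -115, y -10 mm with both joints at 0; it moves with both. The handle is an upright black square post, 16 by 16 mm, top 88 mm above the bench, rising from the 34 mm high housing; sides parallel to the magazine's axes
- glue_bottle: Black glue bottle with a pointed nozzle, 38 mm in diameter, 123 mm high; origin at the centre of its underside. Bystander
- pin_jar: Closed glass jar, 52 mm in diameter, 60 mm high; origin at the centre of its underside. Bystander
- screwdriver: Screwdriver lying on the bench, 170 mm long. Bystander
Mind the look-alikes: they are no part of the job. Leave any yellow look-alike of the wait1 alone.

How it is judged:
By the outcome, as a careful person would: the job done as asked, in the order asked, and still so for the second after the job is handed in, with the robot touching nothing.
Of wait1, wait2, wait3 only 2 to 3 are there at a start; the rules pass over those that are not, and their reading is None.
At some moment in a run one of wait1, wait2, wait3 may be knocked a few centimetres aside while the robot is not near it.
Once in a run the grip may slacken for a moment while it holds something.
It also fails if it takes over 210 s, if anything falls off the work surface, if the arm or the gripper's body presses on something with over 40 N, if the wrist force passes 120 N, or if a joint passes its speed limit or range.

ROBOT

A 6-joint arm with a two-finger parallel gripper is mounted at the origin on the work surface. World frame = base frame: x ahead of the robot, y to its left, z up, the work surface at z = 0. Lengths are in m, angles in rad, forces in N, time in s.
With the tool pointing down it reaches from about 0.4 to 0.825 m from the base axis. Payload 7 kg.
Tool frame: the origin (TCP) lies on the front face of the gripper's body, between the roots of the fingers; the fingertips stand 66 mm ahead of it and the grasp point (between the pads) lies 47 mm ahead of it; z points along the fingers, y is the line along which they close (so a half turn about z gives the same grasp; the last joint's range is limited). The gripper opens to 88 mm and grips with 3 to 60 N. Pads are 19 mm wide; open, the fingers measure 130 mm over their backs; the gripper's body (78 mm by 193 mm) begins 47 mm behind the grasp point.
Start: joints at [1.402, 0.359, 0.012, 0, -1.224, -0.288], TCP at [0.298, 0.606, 0.292] pointing down, gripper open.
Joint ranges: [-3.07, 3.07], [-1.43, 2.12], [-1.02, 1.25], [-3.03, 1.67], [-3.05, -0], [-3.03, 3.03]. Speed limits (rad/s): [2.39, 2.39, 3.01, 3.14, 3.14, 3.14].

INTERFACE

Orientations are given as [roll, pitch, yaw] about the fixed x, y, z axes, in that order (R = Rz(yaw) Ry(pitch) Rx(roll)).
In Python, from station import arm gives the robot as it stands. The module is installed in compiled form; this text tells all that it offers.
- The arm moves only by the tool move_arm, never from a script. Its argument "increments" is a list of rows, each an object of numbers: "jaw": the gripper command: -1 is shut, 1 is fully open, values between are in proportion; "dx", "dy", "dz": the shift along the tool's x, y, z in m; "twist": the turn about the tool's z in rad. A call has 1 to 12 rows; each row shifts and turns the commanded pose from where the row before left it, along the tool's axes as they then stand; what a row does not reach is not made up. A row lasts 1/12 s, in which the tool goes at most 41.7 mm and 7.16 degrees, less where a joint would pass 70% of its speed; a pose out of reach is approached as far as the arm can. A call is refused whole if a number of a shift passes 0.0417 or a number of a turn 0.125, either way. A call with a gripper value outside its range is refused whole. The fingers move at their own pace and stop on an object; "force" is the grip in N (left out, the last holds). Time passes only in rows, so rows that do not move let the fingers close. It gives the time, the measured TCP pose, the force, the opening and the grip force at its end, in the units of the state.
- arm.get_state(): the state, without advancing time (a new reading comes with each control period).
- arm.grab_frame(name): name is "scene" or "side" or "wrist"; returns the picture (400x640x3 uint8, blue, green, red); there is no depth.
- arm.camera_info(name): a dict with "K" (3x3 intrinsics, pixels), "extrinsics" (4x4, takes a point from camera to world coordinates). Camera axes: x right, y down, z forward; pixel columns grow to the right and rows downward; lengths in m; the calibration is good to about 2 mm. A picture is of the moment at which its call begins: read the wrist's pose just before it. camera_info takes no time and is no camera call; for the wrist camera it gives the pose at the moment of the call.
- arm.job_done(): hands the job in; it is judged then, once.
Trained networks look in the newest picture that a camera, given by its name, has taken for a name from the list of things; names that differ only in an ending like _2 or _b are one class to them, and where a whole thing is asked for, a point or a joint stands for the part that bears it (a point fixed in the world has none). Each returns a list of dicts, best first, with "score" (0 to 1); they miss things now and then, are a little off and sometimes report something else, mostly with a low value. They report only what shows in the picture. A call takes as long as a camera call. They do not tell look-alikes from the thing itself.
- arm.find_in(camera, name): "position" ([x, y, z] in m, in world coordinates, good to about 4 mm: the middle of the surface that is visible of it).
- arm.silhouettes(camera, name): "pixels" (400x640 bool, what is visible of it).
- arm.pinpoint(camera, name): "position" ([x, y, z] in m, in world coordinates, good to about 4 mm: a listed point, or the origin of a listed thing).
The state is a dict: "t": time; "q": joint angles; "qd": joint speeds; "joint_efforts": joint torques, N m; "eef_pos": TCP position; "ee_rot": TCP orientation; "force": force on the tool from outside, world axes, zero at the start; "moment": the same for the moment, N m; "width": finger opening in m; "gripper_force": force on a finger pad.
Only numpy, scipy, OpenCV 4.12 (cv2) and the standard library are available. Lean on these libraries where they do the work, as an engineer would, in place of code of your own. Each camera call takes 0.05 s, during which the arm holds its last target. There are 200 camera calls.

## Working session

There is one attempt and no reset: what is moved stays moved. The work goes in short steps, Python scripts to look and compute and a tool call to move; the robot and the scene stay as the last step left them, time stands still between calls to the robot, and variables do not carry over. Pictures are saved under pics/ and viewed, at most 14 in all, crops included, and the job is handed in when it is done.

Besides the shell and the picture viewer there is one more tool, called by a JSON object that holds its "api" and its "payload", one argument or row to a line. move_arm: Moves the arm, as the interface text tells. Its arguments: {"type":"object","properties":{"increments":{"type":"array"},"force":{"type":"number"}},"required":["increments"]}

```bash
mkdir -p pics; ls
python3 - <<'E'
from station import arm
import cv2,numpy as np
np.set_printoptions(precision=4,suppress=True)
s=arm.get_state();print(s)
for c in("scene","side"):
    f=arm.grab_frame(c);cv2.imwrite(f"pics/{c}0.png",f)
    i=arm.camera_info(c);print(c,i)
    for n in("magazine","mouth","way_end","apron","housing","finished","wait1","pad","keeper_grip","glue_bottle","pin_jar","screwdriver"):
        print(n,[(np.round(d["position"],4).tolist(),round(d["score"],2)) for d in arm.pinpoint(c,n)])
E
```

```text
pics
{'t': 0.0, 'q': array([ 1.4021,  0.3594,  0.011 , -0.0004, -1.2241, -0.2881]), 'qd': array([-0.0009,  0.0006,  0.0004, -0.0009,  0.0005, -0.0006]), 'joint_efforts': array([ -0.0005, -58.2718,  29.3048,   6.9975,   0.007 ,  -0.0001]), 'eef_pos': array([0.2976, 0.6054, 0.2912]), 'ee_rot': array([ 3.1399, -0.0001, -0.4569]), 'force': array([-0.3533, -1.087 , -0.0865]), 'moment': array([-0.0117, -0.009 , -0.0134]), 'gripper_force': 0.0, 'width': 0.08754557309283258}
scene {'K': array([[371.7678,   0.    , 320.5571],
       [  0.    , 371.7678, 201.5867],
       [  0.    ,   0.    ,   1.    ]]), 'extrinsics': array([[-0.5018,  0.545 , -0.6717,  1.3943],
       [ 0.8649,  0.3044, -0.3992,  0.3987],
       [-0.0131, -0.7812, -0.6241,  0.8205],
       [ 0.    ,  0.    ,  0.    ,  1.    ]])}
magazine [([0.6192, -0.023, -0.0026], 0.88), ([0.584, 0.1928, 0.0097], 0.4)]
mouth [([0.6152, -0.0254, 0.0059], 0.73)]
way_end [([0.5868, 0.1935, 0.0083], 0.94), ([0.6241, -0.0773, 0.0045], 0.39)]
apron [([0.6228, -0.0752, 0.0071], 0.59)]
housing [([0.5062, -0.054, 0.0321], 0.88)]
finished [([0.5985,
[... 725 characters left out ...]
, -0.7524,  0.9745],
       [ 0.    ,  0.    ,  0.    ,  1.    ]])}
magazine []
mouth [([0.6151, -0.0245, 0.0078], 0.78)]
way_end [([0.5867, 0.1893, 0.0051], 0.56)]
apron [([0.6269, -0.0803, 0.0058], 0.59)]
housing [([0.5066, -0.0564, 0.0318], 0.96)]
finished [([0.6039, 0.0905, 0.0068], 0.47)]
wait1 [([0.5619, -0.5951, -0.0012], 0.9), ([0.495, -0.4093, -0.0008], 0.86), ([0.5757, -0.2768, -0.0032], 0.83)]
pad [([0.4784, 0.1004, 0.0001], 0.91), ([0.5833, 0.1864, 0.0066], 0.23)]
keeper_grip [([0.505, -0.0544, 0.0626], 0.64)]
glue_bottle [([0.633, 0.3861, -0.0055], 0.46)]
pin_jar [([0.7353, -0.1583, 0.0005], 0.87), ([0.6183, -0.0244, 0.0067], 0.45)]
screwdriver [([0.4096, 0.3813, 0.0009], 0.68)]
```

View pics/scene0.png

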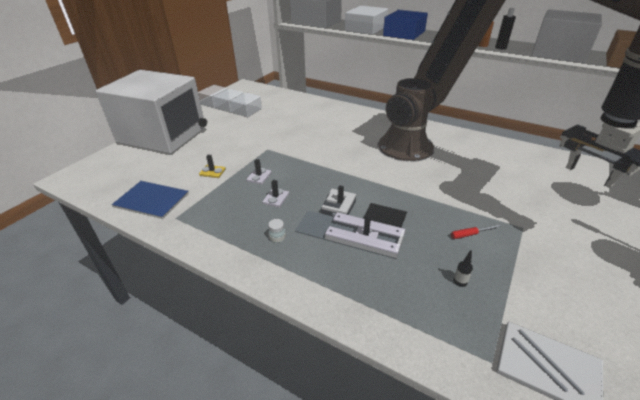

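View pics/side0.png

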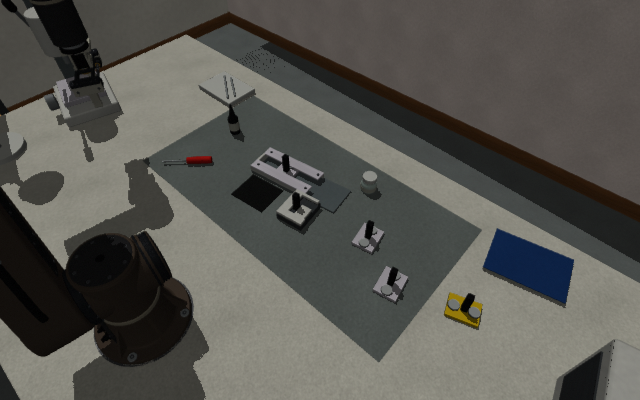

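Both views agree on the layout. In the scene picture the magazine is at about (365,232), with the finished cassette's post at (367,226). The pad is at (386,215), the bolt handle at (340,192), the jar at (277,231), the bottle at (465,270) and the screwdriver at (473,232).

Cassette candidates on the right (scene pixels): (259,170) and (275,193) are aluminium, so they are the waiting ones. (211,167) is yellow, so it is the look-alike and stays put. I'll confirm that in a crop before reaching for them.

I'll fly over the magazine first to refine its pose.

{"api": "move_arm", "payload": {
  "increments": [
    {"twist": 0.1225},
    {"twist": 0.1225},
    {"twist": 0.1225},
    {"twist": 0.1225},
    {"twist": 0.1225},
    {"twist": 0.1225},
    {"twist": 0.1225},
    {"twist": 0.1225}
  ]
}}

```text
$.increments[0]: bad value
```

{"api": "move_arm", "payload": {
  "increments": [
    {"dx": 0.029, "dy": -0.0103, "dz": -0.002},
    {"dx": 0.029, "dy": -0.0103, "dz": -0.002},
    {"dx": 0.029, "dy": -0.0103, "dz": -0.002},
    {"dx": 0.029, "dy": -0.0103, "dz": -0.002},
    {"dx": 0.029, "dy": -0.0103, "dz": -0.002},
    {"dx": 0.029, "dy": -0.0103, "dz": -0.002},
    {"dx": 0.029, "dy": -0.0103, "dz": -0.002},
    {"dx": 0.029, "dy": -0.0103, "dz": -0.002},
    {"dx": 0.029, "dy": -0.0103, "dz": -0.002},
    {"dx": 0.029, "dy": -0.0103, "dz": -0.002}
  ]
}}

```text
$.increments[0]: bad value
```

{"api": "move_arm", "payload": {
  "increments": [
    {"dx": 0.029, "dy": -0.0103, "dz": -0.002},
    {"dx": 0.029, "dy": -0.0103, "dz": -0.002},
    {"dx": 0.029, "dy": -0.0103, "dz": -0.002},
    {"dx": 0.029, "dy": -0.0103, "dz": -0.002},
    {"dx": 0.029, "dy": -0.0103, "dz": -0.002},
    {"dx": 0.029, "dy": -0.0103, "dz": -0.002},
    {"dx": 0.029, "dy": -0.0103, "dz": -0.002},
    {"dx": 0.029, "dy": -0.0103, "dz": -0.002},
    {"dx": 0.029, "dy": -0.0103, "dz": -0.002},
    {"dx": 0.029, "dy": -0.0103, "dz": -0.002},
    {},
    {}
  ]
}}

```text
$.increments[0]: bad value
```

```bash
cat > h.py <<'E'
from station import arm
import cv2,numpy as np
np.set_printoptions(precision=4,suppress=True)
def snap(c,fn,crop=None,zoom=1):
    i=arm.camera_info(c);f=arm.grab_frame(c)
    if crop: x,y,w,h=crop;f=f[y:y+h,x:x+w]
    if zoom!=1:f=cv2.resize(f,None,fx=zoom,fy=zoom,interpolation=cv2.INTER_CUBIC)
    cv2.imwrite("pics/"+fn,f);return i
def pp(c,*names):
    for n in names: print(c,n,[(np.round(d["position"],4).tolist(),round(d["score"],2)) for d in arm.pinpoint(c,n)])
def proj(i,P):
    E=np.linalg.inv(i["extrinsics"]);p=i["K"]@(E[:3,:3]@np.array(P).T+E[:3,3:]);return (p[:2]/p[2]).T
def ray(i,uv,z):
    "pixels -> world points at height z"
    uv=np.atleast_2d(uv).astype(float);d=(i["extrinsics"][:3,:3]@np.linalg.inv(i["K"])@np.c_[uv,np.ones(len(uv))].T).T
    o=i["extrinsics"][:3,3];return o+d*((z-o[2])/d[:,2])[:,None]
def to(x,y,zg,yaw=None):
    "shift (tool axes, after the twist) that brings the grasp point to x,y,zg"
    s=arm.get_state();y0=s["ee_rot"][2];yw=y0 if yaw is None else yaw
    tw=-((yw-y0+np.pi/2)%np.pi-np.pi/2);a=y0-tw
    d=np.array([x,y,zg+.047])-s["eef_pos"]
    print("t %.2f pos"%s["t"],s["eef_pos"],"rot",s["ee_rot"],"w %.4f gf %.1f"%(s["width"],s["gripper_force"]),"F",s["force"])
    print("twist %.3f dx %.4f dy %.4f dz %.4f"%(tw,d[0]*np.cos(a)+d[1]*np.sin(a),d[0]*np.sin(a)-d[1]*np.cos(a),-d[2]))
E
python3 - <<'E'
from h import *
print(arm.get_state()["eef_pos"],arm.get_state()["ee_rot"],arm.get_state()["t"])
i=snap("wrist","w1.png");print(i)
pp("wrist","magazine","mouth","way_end","apron","housing","finished","pad","keeper_grip")
snap("side","c1.png",(340,200,160,140),4)
E
```

```text
[0.2977 0.6058 0.2922] [-3.1416 -0.     -0.4568] 1.3
{'K': array([[319.001 ,   0.    , 323.7896],
       [  0.    , 319.001 , 205.5032],
       [  0.    ,   0.    ,   1.    ]]), 'extrinsics': array([[-0.4412, -0.8533, -0.2778,  0.3747],
       [-0.8974,  0.4195,  0.1366,  0.5678],
       [-0.0001,  0.3096, -0.9509,  0.3849],
       [ 0.    ,  0.    ,  0.    ,  1.    ]])}
wrist magazine []
wrist mouth []
wrist way_end []
wrist apron []
wrist housing []
wrist finished []
wrist pad []
wrist keeper_grip []
```

View pics/w1.png

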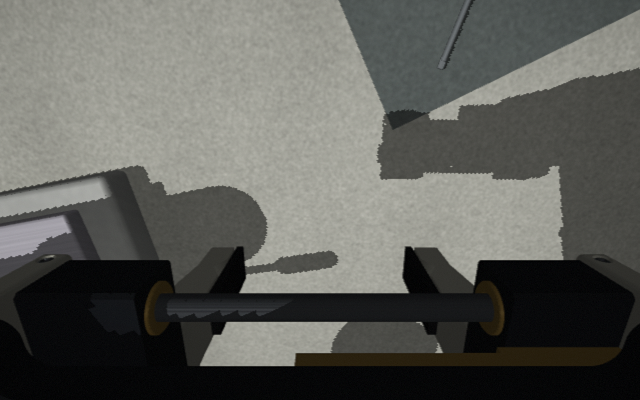

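View pics/c1.png

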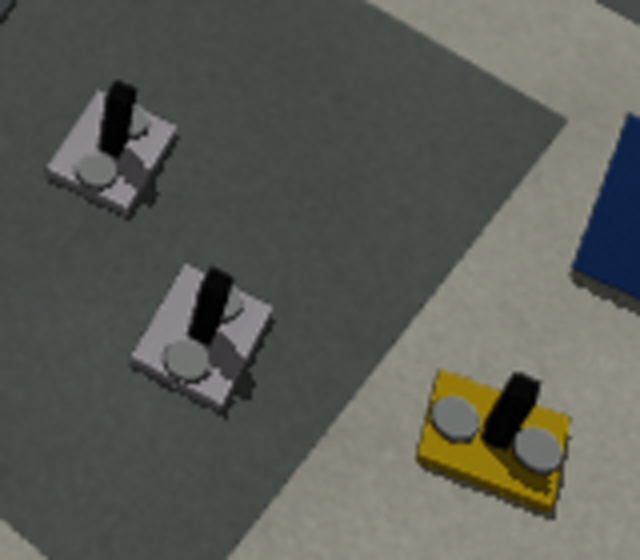

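The moves were refused because each row needs all its keys, so the arm hasn't moved and the wrist view shows only bench. The crop settles the candidates: aluminium cassettes at crop (112,150) and (205,340), yellow look-alike at (495,440).

{"api": "move_arm", "payload": {
  "increments": [
    {"jaw": 1, "dx": 0, "dy": 0, "dz": 0, "twist": 0.1225},
    {"jaw": 1, "dx": 0, "dy": 0, "dz": 0, "twist": 0.1225},
    {"jaw": 1, "dx": 0, "dy": 0, "dz": 0, "twist": 0.1225},
    {"jaw": 1, "dx": 0, "dy": 0, "dz": 0, "twist": 0.1225},
    {"jaw": 1, "dx": 0, "dy": 0, "dz": 0, "twist": 0.1225},
    {"jaw": 1, "dx": 0, "dy": 0, "dz": 0, "twist": 0.1225},
    {"jaw": 1, "dx": 0, "dy": 0, "dz": 0, "twist": 0.1225},
    {"jaw": 1, "dx": 0, "dy": 0, "dz": 0, "twist": 0.1225}
  ]
}}

```text
t: 2.47
eef_pos: [0.2977, 0.6058, 0.2922]
ee_rot: [3.142, 0.0, -1.443]
force: [0.5, 1.3, -0.6]
width: 0.0875
gripper_force: 0.0
```

{"api": "move_arm", "payload": {
  "increments": [
    {"jaw": 1, "dx": 0.0298, "dy": -0.0107, "dz": -0.005, "twist": 0},
    {"jaw": 1, "dx": 0.0298, "dy": -0.0107, "dz": -0.005, "twist": 0},
    {"jaw": 1, "dx": 0.0298, "dy": -0.0107, "dz": -0.005, "twist": 0},
    {"jaw": 1, "dx": 0.0298, "dy": -0.0107, "dz": -0.005, "twist": 0},
    {"jaw": 1, "dx": 0.0298, "dy": -0.0107, "dz": -0.005, "twist": 0},
    {"jaw": 1, "dx": 0.0298, "dy": -0.0107, "dz": -0.005, "twist": 0},
    {"jaw": 1, "dx": 0.0298, "dy": -0.0107, "dz": -0.005, "twist": 0},
    {"jaw": 1, "dx": 0.0298, "dy": -0.0107, "dz": -0.005, "twist": 0},
    {"jaw": 1, "dx": 0.0298, "dy": -0.0107, "dz": -0.005, "twist": 0}
  ]
}}

```text
t: 3.22
eef_pos: [0.4294, 0.3514, 0.3377]
ee_rot: [-3.141, 0.0, -1.437]
force: [0.6, 1.1, -0.9]
width: 0.0877
gripper_force: 0.0
```

{"api": "move_arm", "payload": {
  "increments": [
    {"jaw": 1, "dx": 0.0298, "dy": -0.0107, "dz": -0.005, "twist": 0},
    {"jaw": 1, "dx": 0.0298, "dy": -0.0107, "dz": -0.005, "twist": 0},
    {"jaw": 1, "dx": 0.0298, "dy": -0.0107, "dz": -0.005, "twist": 0},
    {"jaw": 1, "dx": 0.0298, "dy": -0.0107, "dz": -0.005, "twist": 0},
    {"jaw": 1, "dx": 0.0298, "dy": -0.0107, "dz": -0.005, "twist": 0},
    {"jaw": 1, "dx": 0.0298, "dy": -0.0107, "dz": -0.005, "twist": 0},
    {"jaw": 1, "dx": 0.0298, "dy": -0.0107, "dz": -0.005, "twist": 0},
    {"jaw": 1, "dx": 0.0298, "dy": -0.0107, "dz": -0.005, "twist": 0},
    {"jaw": 1, "dx": 0.0298, "dy": -0.0107, "dz": -0.005, "twist": 0},
    {"jaw": 1, "dx": 0, "dy": 0, "dz": 0, "twist": 0},
    {"jaw": 1, "dx": 0, "dy": 0, "dz": 0, "twist": 0}
  ]
}}

```text
t: 4.13
eef_pos: [0.5608, 0.0984, 0.3822]
ee_rot: [-3.141, 0.0, -1.44]
force: [-0.6, 0.3, 0.0]
width: 0.0878
gripper_force: 0.0
```

Run:
```python
from h import *
print(arm.get_state()["eef_pos"],arm.get_state()["ee_rot"])
i=snap("wrist","w2.png");print(i["extrinsics"])
pp("wrist","magazine","mouth","way_end","apron","housing","finished","pad","keeper_grip")
for n in("mouth","way_end","housing"):
  for k in range(2): arm.grab_frame("wrist"); pp("wrist",n)
```

```text
[0.5608 0.0984 0.3822] [-3.1414  0.0001 -1.4399]
[[-0.9914 -0.1241 -0.0405  0.573 ]
 [-0.1305  0.9428  0.3069  0.0141]
 [ 0.0001  0.3096 -0.9509  0.4749]
 [ 0.      0.      0.      1.    ]]
wrist magazine [([0.6194, -0.0277, -0.0009], 0.87), ([0.6045, 0.0896, 0.0047], 0.45), ([0.4116, 0.3838, -0.0009], 0.45)]
wrist mouth [([0.619, -0.0252, 0.0081], 0.66)]
wrist way_end [([0.59, 0.1852, 0.0027], 0.91)]
wrist apron []
wrist housing [([0.5098, -0.0578, 0.0368], 0.89)]
wrist finished [([0.6035, 0.0891, 0.0084], 0.84), ([0.6272, 0.3888, 0.0028], 0.37)]
wrist pad [([0.4814, 0.1025, 0.0002], 0.77)]
wrist keeper_grip [([0.5073, -0.0525, 0.067], 0.98)]
wrist mouth [([0.6172, -0.0253, 0.0057], 0.59)]
wrist mouth [([0.6161, -0.0272, 0.0085], 0.83)]
wrist way_end [([0.5868, 0.186, 0.0042], 0.68)]
wrist way_end [([0.5876, 0.1873, 0.0057], 0.82), ([0.4084, 0.3845, -0.0031], 0.69)]
wrist housing [([0.5087, -0.0594, 0.0374], 0.86)]
wrist housing [([0.5104, -0.06, 0.0349], 0.57)]
```

View pics/w2.png

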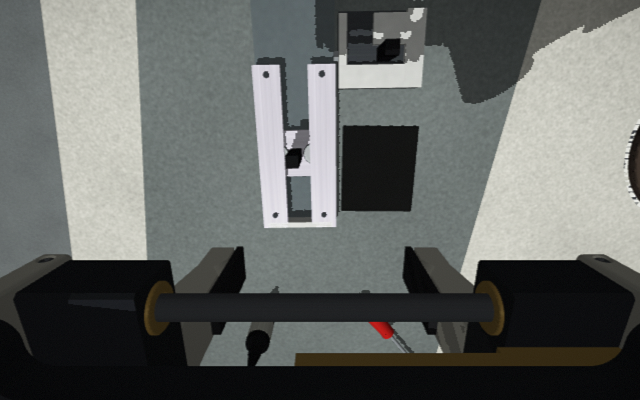

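Wrist view: the cover strips run from (253,66)/(338,66) at the mouth to (265,227)/(336,227) at the end. The finished post is at (294,157), the pad at (380,168) and the bolt housing at (382,50). I'll fit the magazine's pose from the cover corners.

Run:
```python
from h import *
from scipy.optimize import least_squares
i=arm.camera_info("wrist");f=cv2.imread("pics/w2.png")
m=((cv2.cvtColor(f,cv2.COLOR_BGR2GRAY)>150)*255).astype(np.uint8);m[:,:240]=0;m[:,341:]=0;m[:60]=0;m[235:]=0
m=cv2.morphologyEx(m,cv2.MORPH_CLOSE,np.ones((35,35),np.uint8))
c=max(cv2.findContours(m,0,2)[0],key=cv2.contourArea);r=cv2.approxPolyDP(c,6,True)[:,0];print(r.tolist(),ray(i,r,.029)[:,:2].tolist())
M=np.array([[-54,0],[54,0],[54,225],[-54,225]])/1e3
if len(r)==4:
    W=ray(i,r,.029)[:,:2]
    best=None
    for k in range(4):
      for W2 in(np.roll(W,k,0),np.roll(W[::-1],k,0)):
        g=lambda p:(M@np.array([[np.cos(p[2]),np.sin(p[2])],[-np.sin(p[2]),np.cos(p[2])]])+p[:2]-W2).ravel()
        s=least_squares(g,[.617,-.026,.133])
        if best is None or s.cost<best.cost: best=s
    print("mag",best.x,"res",best.fun*1e3)
p=ray(i,[[343,126],[418,126],[411,211],[343,210]],.004)[:,:2];print("pad",p.mean(0),p.tolist())
for n in("finished","keeper_grip","pad"):
    for d in arm.silhouettes("wrist",n)[:1]:
        q=np.argwhere(d["pixels"])[:,::-1];print(n,d["score"],q.min(0),q.max(0))
        g=cv2.cvtColor(f,cv2.COLOR_BGR2GRAY);k=q[g[q[:,1],q[:,0]]<25];print(" dark",k.min(0),k.max(0),np.median(k,0))
```

```text
[[340, 60], [251, 66], [264, 227], [336, 226]] [[0.5588611961356188, -0.03754779106775219], [0.6712944247395582, -0.015278356645255241], [0.6378120301042031, 0.2049462485481894], [0.5308170456620032, 0.18893051356156507]]
mag [ 0.6158 -0.0261  0.1437] res [ 3.5078  3.7351 -2.0393 -3.0631 -0.7887 -0.6083 -0.6798 -0.0638]
pad [0.4782 0.101 ] [[0.5408837848391521, 0.04471871773336746], [0.43415073133911364, 0.03035560804097817], [0.41607196968442806, 0.15816303287039968], [0.5215340180534557, 0.1706818926939123]]
finished 0.74 [376  37] [399  60]
 dark [377  39] [399  60] [388.  49.]
keeper_grip 0.67 [376  37] [399  60]
 dark [377  39] [399  60] [388.  49.]
pad 0.56 [340 124] [417 210]
 dark [342 126] [417 209] [378. 167.]
```

Run:
```python
from h import *
i=arm.camera_info("wrist");g=cv2.cvtColor(cv2.imread("pics/w2.png"),cv2.COLOR_BGR2GRAY).astype(float)
g=cv2.GaussianBlur(g,(0,0),1);gx=np.gradient(g,axis=1)
for nm,a,b,sg in(("L",(253,70),(265,222),1),("Li",(284.5,72),(289,205),-1),("Ri",(308,72),(311,205),1),("R",(338,70),(336,222),-1)):
    P=[]
    for v in range(a[1],b[1]):
        u0=a[0]+(b[0]-a[0])*(v-a[1])/(b[1]-a[1]);us=np.arange(int(u0)-5,int(u0)+7);w=np.clip(sg*gx[v,us],0,None)
        if w.max()>8: k=us[w.argmax()];ww=w[max(0,w.argmax()-1):w.argmax()+2];uu=us[max(0,w.argmax()-1):w.argmax()+2];P.append(((ww*uu).sum()/ww.sum(),v))
    W=ray(i,P,.029)[:,:2];vx,vy,x,y=cv2.fitLine(W.astype(np.float32),cv2.DIST_HUBER,0,.001,.001).ravel()
    if vy<0:vx,vy=-vx,-vy
    print(nm,len(P),"yaw %.4f"%np.arctan2(-vx,vy),"x at y=.08: %.4f"%(x+vx/vy*(.08-y)))
for u in(260,270,320,330):
    for lo,hi,s in((58,75,1),(215,235,-1)):
        w=s*np.gradient(g[:,u])[lo:hi];v=lo+w.argmax();print(u,v,ray(i,[[u,v]],.029)[0,:2],end=" ")
```

```text
L 152 yaw 0.1488 x at y=.08: 0.6571
Li 133 yaw 0.1482 x at y=.08: 0.6203
Ri 121 yaw 0.1503 x at y=.08: 0.5843
R 152 yaw 0.1525 x at y=.08: 0.5476
260 64 [ 0.66   -0.0192] 260 215 [0.6451 0.1866] 270 64 [ 0.6473 -0.0209] 270 227 [0.6289 0.2038] 320 63 [ 0.5838 -0.0306] 320 227 [0.5544 0.1937] 330 63 [ 0.5711 -0.0323] 330 227 [0.5395 0.1917]
```

{"api": "move_arm", "payload": {
  "increments": [
    {"jaw": 1, "dx": 0, "dy": 0, "dz": 0, "twist": -0.018},
    {"jaw": 1, "dx": 0.005, "dy": -0.0131, "dz": 0.02, "twist": 0},
    {"jaw": 1, "dx": 0.005, "dy": -0.0131, "dz": 0.02, "twist": 0},
    {"jaw": 1, "dx": 0.005, "dy": -0.0131, "dz": 0.02, "twist": 0},
    {"jaw": 1, "dx": 0, "dy": 0, "dz": 0.035, "twist": 0},
    {"jaw": 1, "dx": 0, "dy": 0, "dz": 0.035, "twist": 0},
    {"jaw": 1, "dx": 0, "dy": 0, "dz": 0.03, "twist": 0},
    {"jaw": 1, "dx": 0, "dy": 0, "dz": 0, "twist": 0},
    {"jaw": 1, "dx": 0, "dy": 0, "dz": 0, "twist": 0}
  ]
}}

```text
t: 6.08
eef_pos: [0.601, 0.0907, 0.2213]
ee_rot: [3.138, -0.001, -1.418]
force: [0.7, -0.2, 1.5]
width: 0.0876
gripper_force: 0.0
```

Run:
```python
from h import *
snap("wrist","w3.png");pp("wrist","finished");to(.602,.0895,.054,-1.422)
for c in("scene","side"): arm.grab_frame(c);pp(c,"finished")
```

```text
wrist finished [([0.6046, 0.0887, 0.0028], 0.69)]
t 6.18 pos [0.6026 0.0914 0.2244] rot [-3.1388 -0.     -1.4179] w 0.0875 gf 0.0 F [-0.2407  0.805  -0.0465]
twist 0.004 dx 0.0018 dy 0.0009 dz 0.1234
scene finished [([0.5998, 0.0862, 0.009], 0.78)]
side finished [([0.599, 0.0883, 0.0057], 0.54), ([0.4781, 0.1011, -0.0013], 0.18)]
```

View pics/w3.png

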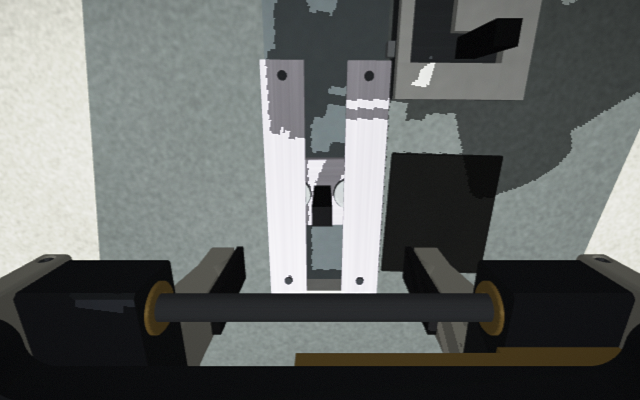

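The post is centred between the fingers at about (322,200), in the slot and lined up with the jaws. Next I descend and grip.

{"api": "move_arm", "payload": {
  "increments": [
    {"jaw": 1, "dx": 0.002, "dy": 0.0, "dz": 0.03, "twist": 0.004},
    {"jaw": 1, "dx": 0, "dy": 0, "dz": 0.03, "twist": 0},
    {"jaw": 1, "dx": 0, "dy": 0, "dz": 0.03, "twist": 0},
    {"jaw": 1, "dx": 0, "dy": 0, "dz": 0.02, "twist": 0},
    {"jaw": 1, "dx": 0, "dy": 0, "dz": 0.0135, "twist": 0},
    {"jaw": 1, "dx": 0, "dy": 0, "dz": 0, "twist": 0},
    {"jaw": -1, "dx": 0, "dy": 0, "dz": 0, "twist": 0},
    {"jaw": -1, "dx": 0, "dy": 0, "dz": 0, "twist": 0},
    {"jaw": -1, "dx": 0, "dy": 0, "dz": 0, "twist": 0},
    {"jaw": -1, "dx": 0, "dy": 0, "dz": 0, "twist": 0},
    {"jaw": -1, "dx": 0, "dy": 0, "dz": 0, "twist": 0},
    {"jaw": -1, "dx": 0, "dy": 0, "dz": 0, "twist": 0}
  ],
  "force": 35
}}

```text
t: 7.38
eef_pos: [0.6019, 0.0891, 0.0994]
ee_rot: [-3.141, 0.0, -1.423]
force: [-0.1, -0.2, -0.2]
width: 0.0531
gripper_force: 0.0
```

{"api": "move_arm", "payload": {
  "increments": [
    {"jaw": -1, "dx": 0.005, "dy": 0, "dz": 0, "twist": 0},
    {"jaw": -1, "dx": 0.01, "dy": 0, "dz": 0, "twist": 0},
    {"jaw": -1, "dx": 0.01, "dy": 0, "dz": 0, "twist": 0}
  ]
}}

```text
t: 7.63
eef_pos: [0.6054, 0.0636, 0.0987]
ee_rot: [3.142, -0.0, -1.422]
force: [-0.4, -0.4, 0.1]
width: 0.0332
gripper_force: 0.0
```

Run:
```python
from h import *
a=.149;o=np.array([.6178,-.0257])
y=-.058;p=o+y*np.array([-np.sin(a),np.cos(a)]);print(p);to(p[0],p[1],.054,-1.422)
```

```text
[ 0.6264 -0.0831]
t 7.63 pos [0.6054 0.0636 0.0987] rot [ 3.1415 -0.     -1.4221] w 0.0332 gf 0.0 F [-0.3836 -0.414   0.1251]
twist -0.000 dx 0.1482 dy 0.0010 dz -0.0023
```

The fingers are slower than I allowed for and hadn't closed yet. I'll go back, then close fully.

{"api": "move_arm", "payload": {
  "increments": [
    {"jaw": 0.2, "dx": -0.01, "dy": 0, "dz": -0.002, "twist": 0},
    {"jaw": 0.2, "dx": -0.0145, "dy": 0, "dz": 0, "twist": 0},
    {"jaw": 0.2, "dx": 0, "dy": 0, "dz": 0, "twist": 0},
    {"jaw": -1, "dx": 0, "dy": 0, "dz": 0, "twist": 0},
    {"jaw": -1, "dx": 0, "dy": 0, "dz": 0, "twist": 0},
    {"jaw": -1, "dx": 0, "dy": 0, "dz": 0, "twist": 0},
    {"jaw": -1, "dx": 0, "dy": 0, "dz": 0, "twist": 0},
    {"jaw": -1, "dx": 0, "dy": 0, "dz": 0, "twist": 0},
    {"jaw": -1, "dx": 0, "dy": 0, "dz": 0, "twist": 0},
    {"jaw": -1, "dx": 0, "dy": 0, "dz": 0, "twist": 0},
    {"jaw": -1, "dx": 0, "dy": 0, "dz": 0, "twist": 0},
    {"jaw": -1, "dx": 0, "dy": 0, "dz": 0, "twist": 0}
  ],
  "force": 35
}}

```text
t: 8.63
eef_pos: [0.6018, 0.0885, 0.1007]
ee_rot: [-3.141, -0.0, -1.423]
force: [0.5, -0.5, -0.3]
width: 0.0159
gripper_force: 35.0
```

Run:
```python
from h import *
to(.6264,-.0831,.054,-1.422)
for c in("scene","side"): arm.grab_frame(c);pp(c,"finished")
```

```text
t 8.63 pos [0.6018 0.0885 0.1007] rot [-3.1415 -0.     -1.4229] w 0.0159 gf 35.0 F [ 0.5377 -0.5323 -0.2833]
twist -0.001 dx 0.1733 dy 0.0011 dz -0.0003
scene finished [([0.5984, 0.0893, 0.0078], 0.63)]
side finished [([0.605, 0.0924, 0.0075], 0.61), ([0.5038, -0.0571, 0.0353], 0.36)]
```

Gripped: width 16 mm at 35 N. Now I draw it out.

{"api": "move_arm", "payload": {
  "increments": [
    {"jaw": -1, "dx": 0.01, "dy": 0, "dz": -0.001, "twist": 0},
    {"jaw": -1, "dx": 0.0163, "dy": 0, "dz": 0, "twist": 0},
    {"jaw": -1, "dx": 0.0163, "dy": 0, "dz": 0, "twist": 0},
    {"jaw": -1, "dx": 0.0163, "dy": 0, "dz": 0, "twist": 0},
    {"jaw": -1, "dx": 0.0163, "dy": 0, "dz": 0, "twist": 0},
    {"jaw": -1, "dx": 0.0163, "dy": 0, "dz": 0, "twist": 0},
    {"jaw": -1, "dx": 0.0163, "dy": 0, "dz": 0, "twist": 0},
    {"jaw": -1, "dx": 0.0163, "dy": 0, "dz": 0, "twist": 0},
    {"jaw": -1, "dx": 0.0163, "dy": 0, "dz": 0, "twist": 0},
    {"jaw": -1, "dx": 0.0163, "dy": 0, "dz": 0, "twist": 0},
    {"jaw": -1, "dx": 0.0163, "dy": 0, "dz": 0, "twist": 0},
    {"jaw": -1, "dx": 0, "dy": 0, "dz": 0, "twist": 0}
  ]
}}

```text
t: 9.83
eef_pos: [0.6269, -0.0854, 0.1013]
ee_rot: [3.141, -0.0, -1.425]
force: [-0.4, 0.2, -1.1]
width: 0.016
gripper_force: 35.0
```

Run:
```python
from h import *
to(.4785,.1015,.054,-1.422)
for c in("scene","side"): arm.grab_frame(c);pp(c,"finished","pad","wait1")
snap("side","s2.png",(200,100,260,220),3)
```

```text
t 9.83 pos [ 0.6269 -0.0854  0.1013] rot [ 3.1406 -0.0001 -1.425 ] w 0.0160 gf 35.0 F [-0.3939  0.2182 -1.0617]
twist -0.003 dx -0.2068 dy 0.1191 dz 0.0003
scene finished [([0.6249, -0.0857, 0.0063], 0.78)]
scene pad [([0.4769, 0.1034, 0.0005], 0.66), ([0.5049, -0.0562, 0.0326], 0.22)]
scene wait1 [([0.5752, -0.2766, 0.0007], 0.92), ([0.5594, -0.5897, -0.0045], 0.88), ([0.4933, -0.4105, -0.0015], 0.68), ([0.6321, 0.3842, -0.0001], 0.67)]
side finished [([0.6252, -0.0817, 0.0051], 0.8)]
side pad [([0.4779, 0.1, 0.001], 0.56)]
side wait1 [([0.4956, -0.4097, 0.0022], 0.92), ([0.5731, -0.2779, -0.0013], 0.77), ([0.5875, 0.1913, 0.0023], 0.73), ([0.5577, -0.5936, -0.0016], 0.7)]
```

View pics/s2.png

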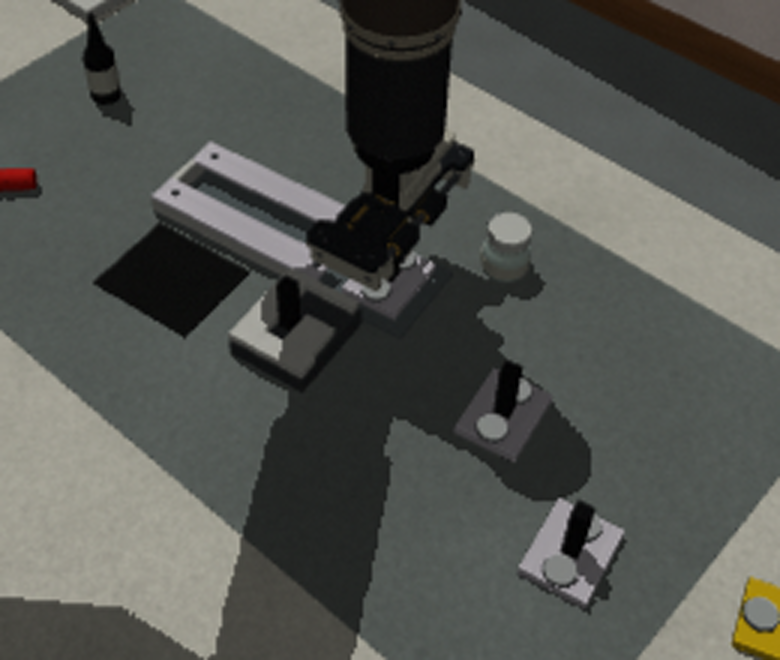

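The finished cassette is out on the apron (crop about (385,280)), with its plate clear of the cover. I'll lift it over the handle to the pad.

{"api": "move_arm", "payload": {
  "increments": [
    {"jaw": -1, "dx": 0, "dy": 0, "dz": -0.015, "twist": 0},
    {"jaw": -1, "dx": 0, "dy": 0, "dz": -0.03, "twist": 0},
    {"jaw": -1, "dx": 0, "dy": 0, "dz": -0.03, "twist": 0},
    {"jaw": -1, "dx": 0, "dy": 0, "dz": -0.03, "twist": 0},
    {"jaw": -1, "dx": 0, "dy": 0, "dz": -0.01, "twist": 0}
  ],
  "force": 45
}}

```text
t: 10.7
eef_pos: [0.6291, -0.0822, 0.2218]
ee_rot: [-3.135, -0.001, -1.421]
force: [1.0, 0.1, -0.1]
width: 0.0161
gripper_force: 45.0
```

{"api": "move_arm", "payload": {
  "increments": [
    {"jaw": -1, "dx": -0.0207, "dy": 0.0119, "dz": 0, "twist": 0},
    {"jaw": -1, "dx": -0.0207, "dy": 0.0119, "dz": 0, "twist": 0},
    {"jaw": -1, "dx": -0.0207, "dy": 0.0119, "dz": 0, "twist": 0},
    {"jaw": -1, "dx": -0.0207, "dy": 0.0119, "dz": 0, "twist": 0},
    {"jaw": -1, "dx": -0.0207, "dy": 0.0119, "dz": 0, "twist": 0},
    {"jaw": -1, "dx": -0.0207, "dy": 0.0119, "dz": 0, "twist": 0},
    {"jaw": -1, "dx": -0.0207, "dy": 0.0119, "dz": 0, "twist": 0},
    {"jaw": -1, "dx": -0.0207, "dy": 0.0119, "dz": 0, "twist": 0},
    {"jaw": -1, "dx": -0.0207, "dy": 0.0119, "dz": 0, "twist": 0},
    {"jaw": -1, "dx": -0.0205, "dy": 0.012, "dz": 0, "twist": 0},
    {"jaw": -1, "dx": 0, "dy": 0, "dz": 0, "twist": 0},
    {"jaw": -1, "dx": 0, "dy": 0, "dz": 0, "twist": 0}
  ]
}}

```text
t: 11.7
eef_pos: [0.4783, 0.1054, 0.2169]
ee_rot: [-3.141, 0.0, -1.42]
force: [-0.1, 0.1, -1.0]
width: 0.0156
gripper_force: 45.0
```

Run:
```python
from h import *
to(.4785,.1015,.054,-1.422)
for c in("scene","side"): arm.grab_frame(c);pp(c,"finished")
```

```text
t 11.70 pos [0.4783 0.1054 0.2169] rot [-3.1411  0.0004 -1.4201] w 0.0156 gf 45.0 F [-0.1485  0.0892 -0.9532]
twist 0.002 dx 0.0039 dy 0.0004 dz 0.1159
scene finished [([0.4773, 0.1062, 0.1204], 0.84)]
side finished [([0.478, 0.1058, 0.1234], 0.82), ([0.5877, 0.1899, 0.0025], 0.67)]
```

{"api": "move_arm", "payload": {
  "increments": [
    {"jaw": -1, "dx": 0.0035, "dy": 0.0005, "dz": 0.03, "twist": 0},
    {"jaw": -1, "dx": 0, "dy": 0, "dz": 0.03, "twist": 0},
    {"jaw": -1, "dx": 0, "dy": 0, "dz": 0.025, "twist": 0},
    {"jaw": -1, "dx": 0, "dy": 0, "dz": 0.015, "twist": 0},
    {"jaw": -1, "dx": 0, "dy": 0, "dz": 0.01, "twist": 0},
    {"jaw": -1, "dx": 0, "dy": 0, "dz": 0.004, "twist": 0},
    {"jaw": -1, "dx": 0, "dy": 0, "dz": 0.003, "twist": 0},
    {"jaw": -1, "dx": 0, "dy": 0, "dz": 0.001, "twist": 0},
    {"jaw": -1, "dx": 0, "dy": 0, "dz": 0, "twist": 0},
    {"jaw": -1, "dx": 0, "dy": 0, "dz": 0, "twist": 0}
  ]
}}

```text
t: 12.73
eef_pos: [0.4795, 0.1011, 0.0994]
ee_rot: [-3.14, 0.001, -1.423]
force: [-1.0, -0.7, -1.3]
width: 0.0162
gripper_force: 45.0
```

Run:
```python
from h import *
to(.4785,.1015,.0517,-1.422)
for c in("scene","side"): arm.grab_frame(c);pp(c,"finished")
```

```text
t 12.73 pos [0.4795 0.1011 0.0994] rot [-3.1402  0.0006 -1.4229] w 0.0162 gf 45.0 F [-0.9722 -0.7102 -1.2623]
twist -0.001 dx -0.0005 dy 0.0009 dz 0.0007
scene finished [([0.4738, 0.1034, 0.0055], 0.57)]
side finished [([0.4808, 0.101, 0.0057], 0.66)]
```

{"api": "move_arm", "payload": {
  "increments": [
    {"jaw": -1, "dx": 0, "dy": 0, "dz": 0.001, "twist": 0},
    {"jaw": -1, "dx": 0, "dy": 0, "dz": 0, "twist": 0},
    {"jaw": 0.2, "dx": 0, "dy": 0, "dz": 0, "twist": 0},
    {"jaw": 0.2, "dx": 0, "dy": 0, "dz": 0, "twist": 0},
    {"jaw": 0.2, "dx": 0, "dy": 0, "dz": 0, "twist": 0},
    {"jaw": 0.2, "dx": 0, "dy": 0, "dz": 0, "twist": 0},
    {"jaw": 0.2, "dx": 0, "dy": 0, "dz": 0, "twist": 0},
    {"jaw": 0.2, "dx": 0, "dy": 0, "dz": -0.015, "twist": 0},
    {"jaw": 0.2, "dx": 0, "dy": 0, "dz": -0.035, "twist": 0},
    {"jaw": 0.2, "dx": 0, "dy": 0, "dz": -0.035, "twist": 0},
    {"jaw": 0.2, "dx": 0, "dy": 0, "dz": -0.035, "twist": 0}
  ]
}}

```text
t: 13.85
eef_pos: [0.4786, 0.1006, 0.2188]
ee_rot: [3.14, -0.001, -1.423]
force: [1.5, 0.7, -0.2]
width: 0.0523
gripper_force: 0.0
```

{"api": "move_arm", "payload": {
  "increments": [
    {"jaw": 1, "dx": 0.0318, "dy": 0.002, "dz": -0.01, "twist": 0},
    {"jaw": 1, "dx": 0.0318, "dy": 0.002, "dz": -0.01, "twist": 0},
    {"jaw": 1, "dx": 0.0318, "dy": 0.002, "dz": -0.01, "twist": 0},
    {"jaw": 1, "dx": 0.0318, "dy": 0.002, "dz": -0.01, "twist": 0},
    {"jaw": 1, "dx": 0.0318, "dy": 0.002, "dz": -0.01, "twist": 0},
    {"jaw": 1, "dx": 0.0318, "dy": 0.002, "dz": -0.01, "twist": 0},
    {"jaw": 1, "dx": 0.0318, "dy": 0.002, "dz": -0.01, "twist": 0},
    {"jaw": 1, "dx": 0.0318, "dy": 0.002, "dz": -0.01, "twist": 0},
    {"jaw": 1, "dx": 0.0318, "dy": 0.002, "dz": -0.01, "twist": 0},
    {"jaw": 1, "dx": 0.0318, "dy": 0.002, "dz": -0.01, "twist": 0},
    {"jaw": 1, "dx": 0.0318, "dy": 0.002, "dz": -0.01, "twist": 0},
    {"jaw": 1, "dx": 0, "dy": 0, "dz": 0, "twist": 0}
  ]
}}

```text
t: 14.85
eef_pos: [0.5095, -0.2528, 0.3291]
ee_rot: [-3.14, -0.002, -1.426]
force: [1.0, 0.5, 0.8]
width: 0.0875
gripper_force: 0.0
```

Run:
```python
from h import *
for c in("scene","side"): arm.grab_frame(c);pp(c,"finished","wait1")
print(arm.get_state()["eef_pos"])
snap("wrist","w4.png");pp("wrist","wait1")
i=arm.camera_info("wrist")
for d in arm.silhouettes("wrist","wait1"):
    q=np.argwhere(d["pixels"])[:,::-1];print(round(d["score"],2),q.min(0),q.max(0),len(q))
```

```text
scene finished [([0.4768, 0.1037, 0.008], 0.87)]
scene wait1 [([0.58, -0.28, 0.001], 0.9), ([0.4931, -0.4113, -0.0001], 0.78), ([0.5593, -0.5887, -0.0055], 0.56)]
side finished [([0.4768, 0.104, 0.0037], 0.85), ([0.4094, 0.38, -0.0011], 0.6), ([0.4795, 0.0969, 0.0017], 0.36)]
side wait1 [([0.4948, -0.4118, -0.0006], 0.98), ([0.5583, -0.5968, 0.0003], 0.84), ([0.5733, -0.2775, -0.0015], 0.75)]
[ 0.5087 -0.2474  0.3273]
wrist wait1 [([0.4937, -0.4123, -0.0051], 0.74), ([0.5745, -0.2707, 0.0017], 0.63), ([0.5057, -0.0529, 0.0655], 0.43)]
0.64 [187 236] [341 366] 7677
0.63 [319   0] [394  67] 4836
0.59 [240 113] [310 168] 3573
```

View pics/w4.png

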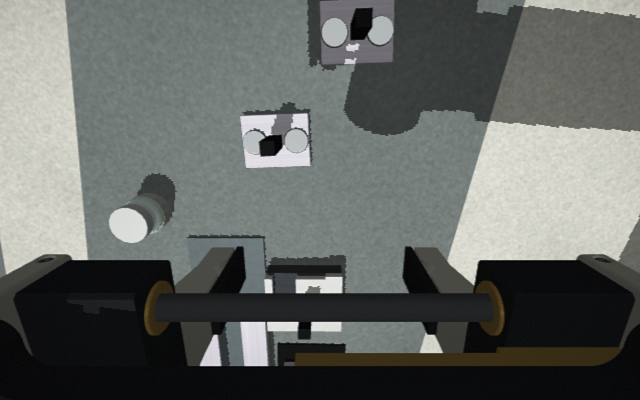

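The wrist view shows waiting cassette A at (276,140) and B at (357,32). Both have their long side roughly across the image, and both are aluminium. I'll work out A's pose from its plate corners.

```bash
cat >> h.py <<'E'
def plate(i,c4,z=.012):
    W=ray(i,c4,z)[:,:2];e=[np.arctan2(*(W[b]-W[a])[::-1]) for a,b in((1,0),(2,3))]
    print("centre",W.mean(0),"long yaws",e,"sides",[round(float(np.hypot(*(W[a]-W[a-1]))),4) for a in range(4)]);return W.mean(0),np.mean(e)
E
python3 - <<'E'
from h import *
i=arm.camera_info("wrist")
c,y=plate(i,[[241,115],[309.5,112],[311,165],[246,168]]);plate(i,[[320,1],[392,0],[394,62],[322,66]])
to(c[0],c[1],.048,y-np.pi/2)
E
```

```text
centre [ 0.5742 -0.2765] long yaws [np.float64(0.19126409697014005), np.float64(0.19576202671448745)] sides [0.0662, 0.0845, 0.0658, 0.0844]
centre [ 0.4961 -0.4111] long yaws [np.float64(0.16145156680636363), np.float64(0.20040648455654944)] sides [0.0667, 0.0801, 0.0636, 0.0847]
t 15.30 pos [ 0.5089 -0.2475  0.3276] rot [ 3.1415  0.0001 -1.4214] w 0.0876 gf 0.0 F [-0.61    0.3816  0.1024]
twist -0.044 dx 0.0411 dy -0.0585 dz 0.2326
```

{"api": "move_arm", "payload": {
  "increments": [
    {"jaw": 0.1, "dx": 0, "dy": 0, "dz": 0, "twist": -0.044},
    {"jaw": 0.1, "dx": 0.0137, "dy": -0.0195, "dz": 0.02, "twist": 0},
    {"jaw": 0.1, "dx": 0.0137, "dy": -0.0195, "dz": 0.02, "twist": 0},
    {"jaw": 0.1, "dx": 0.0137, "dy": -0.0195, "dz": 0.02, "twist": 0},
    {"jaw": 0.1, "dx": 0, "dy": 0, "dz": 0.03, "twist": 0},
    {"jaw": 0.1, "dx": 0, "dy": 0, "dz": 0.03, "twist": 0},
    {"jaw": 0.1, "dx": 0, "dy": 0, "dz": 0.03, "twist": 0},
    {"jaw": 0.1, "dx": 0, "dy": 0, "dz": 0.03, "twist": 0},
    {"jaw": 0.1, "dx": 0, "dy": 0, "dz": 0.03, "twist": 0},
    {"jaw": 0.1, "dx": 0, "dy": 0, "dz": 0.0226, "twist": 0},
    {"jaw": 0.1, "dx": 0, "dy": 0, "dz": 0, "twist": 0},
    {"jaw": 0.1, "dx": 0, "dy": 0, "dz": 0, "twist": 0}
  ]
}}

```text
t: 16.3
eef_pos: [0.5737, -0.277, 0.0943]
ee_rot: [3.139, 0.001, -1.378]
force: [0.6, -0.4, 0.6]
width: 0.0482
gripper_force: 0.0
```

{"api": "move_arm", "payload": {
  "increments": [
    {"jaw": -1, "dx": 0, "dy": 0, "dz": 0, "twist": 0},
    {"jaw": -1, "dx": 0, "dy": 0, "dz": 0, "twist": 0},
    {"jaw": -1, "dx": 0, "dy": 0, "dz": 0, "twist": 0},
    {"jaw": -1, "dx": 0, "dy": 0, "dz": 0, "twist": 0},
    {"jaw": -1, "dx": 0, "dy": 0, "dz": 0, "twist": 0},
    {"jaw": -1, "dx": 0, "dy": 0, "dz": 0, "twist": 0},
    {"jaw": -1, "dx": 0, "dy": 0, "dz": 0, "twist": 0}
  ],
  "force": 45
}}

```text
t: 16.88
eef_pos: [0.5745, -0.2776, 0.0958]
ee_rot: [-3.141, -0.001, -1.379]
force: [0.1, 1.3, 4.7]
width: 0.016
gripper_force: 45.0
```

Run:
```python
from h import *
a=.149;o=np.array([.6178,-.0257]);y=-.068;p=o+y*np.array([-np.sin(a),np.cos(a)]);print(p)
to(p[0],p[1],.055,-1.422)
for c in("scene","side"): arm.grab_frame(c);pp(c,"wait1")
```

```text
[ 0.6279 -0.0929]
t 16.88 pos [ 0.5745 -0.2776  0.0958] rot [-3.1407 -0.0005 -1.3786] w 0.0160 gf 45.0 F [0.1381 1.2704 4.7136]
twist 0.043 dx -0.1747 dy -0.0802 dz -0.0062
scene wait1 [([0.5593, -0.5866, -0.0029], 0.87), ([0.576, -0.2794, -0.0006], 0.86), ([0.4874, -0.4147, -0.0007], 0.49)]
side wait1 [([0.495, -0.4119, 0.0035], 0.85), ([0.5593, -0.5901, 0.0013], 0.68), ([0.5767, -0.2771, -0.0014], 0.49)]
```

{"api": "move_arm", "payload": {
  "increments": [
    {"jaw": -1, "dx": 0, "dy": 0, "dz": -0.015, "twist": 0},
    {"jaw": -1, "dx": 0, "dy": 0, "dz": -0.025, "twist": 0.043},
    {"jaw": -1, "dx": -0.0175, "dy": -0.008, "dz": 0, "twist": 0},
    {"jaw": -1, "dx": -0.0218, "dy": -0.01, "dz": 0, "twist": 0},
    {"jaw": -1, "dx": -0.0218, "dy": -0.01, "dz": 0, "twist": 0},
    {"jaw": -1, "dx": -0.0218, "dy": -0.01, "dz": 0, "twist": 0},
    {"jaw": -1, "dx": -0.0218, "dy": -0.01, "dz": 0, "twist": 0},
    {"jaw": -1, "dx": -0.0218, "dy": -0.01, "dz": 0, "twist": 0},
    {"jaw": -1, "dx": -0.0218, "dy": -0.01, "dz": 0, "twist": 0},
    {"jaw": -1, "dx": -0.0218, "dy": -0.01, "dz": 0, "twist": 0},
    {"jaw": -1, "dx": -0.0045, "dy": -0.002, "dz": 0, "twist": 0},
    {"jaw": -1, "dx": 0, "dy": 0, "dz": 0, "twist": 0}
  ]
}}

```text
t: 18.08
eef_pos: [0.6273, -0.0914, 0.1344]
ee_rot: [3.141, 0.0, -1.42]
force: [0.0, -0.3, -2.8]
width: 0.0158
gripper_force: 45.0
```

Run:
```python
from h import *
to(.6279,-.0929,.0553,-1.422)
for c in("scene","side"): arm.grab_frame(c);pp(c,"wait1")
```

```text
t 18.08 pos [ 0.6273 -0.0914  0.1344] rot [ 3.1406  0.0003 -1.4197] w 0.0158 gf 45.0 F [ 0.011  -0.344  -2.7847]
twist 0.002 dx 0.0016 dy -0.0003 dz 0.0321
scene wait1 [([0.6261, -0.0919, 0.0396], 0.7), ([0.494, -0.4116, 0.001], 0.65), ([0.559, -0.5901, -0.0037], 0.61)]
side wait1 [([0.4958, -0.4098, 0.0006], 0.93), ([0.5592, -0.5922, -0.0008], 0.63), ([0.6266, -0.0964, 0.04], 0.57), ([0.5039, -0.0533, 0.0643], 0.47)]
```

{"api": "move_arm", "payload": {
  "increments": [
    {"jaw": -1, "dx": 0, "dy": 0, "dz": 0.015, "twist": 0},
    {"jaw": -1, "dx": 0, "dy": 0, "dz": 0.012, "twist": 0},
    {"jaw": -1, "dx": 0, "dy": 0, "dz": 0.0045, "twist": 0},
    {"jaw": -1, "dx": 0, "dy": 0, "dz": 0, "twist": 0},
    {"jaw": -1, "dx": -0.01, "dy": 0, "dz": 0, "twist": 0},
    {"jaw": -1, "dx": -0.01, "dy": 0, "dz": 0, "twist": 0},
    {"jaw": -1, "dx": -0.01, "dy": 0, "dz": 0, "twist": 0},
    {"jaw": -1, "dx": -0.01, "dy": 0, "dz": 0, "twist": 0},
    {"jaw": -1, "dx": -0.01, "dy": 0, "dz": 0, "twist": 0},
    {"jaw": -1, "dx": -0.01, "dy": 0, "dz": 0, "twist": 0},
    {"jaw": -1, "dx": -0.01, "dy": 0, "dz": 0, "twist": 0}
  ]
}}

```text
t: 19.2
eef_pos: [0.6167, -0.0224, 0.1037]
ee_rot: [-3.141, 0.0, -1.421]
force: [-0.1, 0.4, -2.5]
width: 0.0158
gripper_force: 45.0
```

Run:
```python
from h import *
a=.149;o=np.array([.6178,-.0257]);y=.15;p=o+y*np.array([-np.sin(a),np.cos(a)]);print(p)
to(p[0],p[1],.0553,-1.422)
arm.grab_frame("scene");pp("scene","wait1")
```

```text
[0.5955 0.1226]
t 19.20 pos [ 0.6167 -0.0224  0.1037] rot [-3.1414  0.     -1.4212] w 0.0158 gf 45.0 F [-0.1127  0.3596 -2.507 ]
twist 0.001 dx -0.1466 dy -0.0005 dz 0.0014
scene wait1 [([0.5629, -0.5869, -0.0021], 0.84), ([0.4889, -0.4139, 0.0031], 0.67)]
```

Entered the mouth with no side force. I'll slide it the rest of the way in.

{"api": "move_arm", "payload": {
  "increments": [
    {"jaw": -1, "dx": -0.0147, "dy": 0, "dz": 0, "twist": 0},
    {"jaw": -1, "dx": -0.0147, "dy": 0, "dz": 0, "twist": 0},
    {"jaw": -1, "dx": -0.0147, "dy": 0, "dz": 0, "twist": 0},
    {"jaw": -1, "dx": -0.0147, "dy": 0, "dz": 0, "twist": 0},
    {"jaw": -1, "dx": -0.0147, "dy": 0, "dz": 0, "twist": 0},
    {"jaw": -1, "dx": -0.0147, "dy": 0, "dz": 0, "twist": 0},
    {"jaw": -1, "dx": -0.0147, "dy": 0, "dz": 0, "twist": 0},
    {"jaw": -1, "dx": -0.0147, "dy": 0, "dz": 0, "twist": 0},
    {"jaw": -1, "dx": -0.0147, "dy": 0, "dz": 0, "twist": 0},
    {"jaw": -1, "dx": -0.0147, "dy": 0, "dz": 0, "twist": 0},
    {"jaw": -1, "dx": 0, "dy": 0, "dz": 0.001, "twist": 0},
    {"jaw": -1, "dx": 0, "dy": 0, "dz": 0, "twist": 0}
  ]
}}

```text
t: 20.3
eef_pos: [0.5948, 0.1229, 0.1024]
ee_rot: [3.141, -0.0, -1.42]
force: [-0.1, 0.4, -1.7]
width: 0.0156
gripper_force: 45.0
```

Run:
```python
from h import *
to(.5955,.1226,.0553,-1.422)
for c in("scene","side"): arm.grab_frame(c);pp(c,"wait1","finished")
```

```text
t 20.30 pos [0.5948 0.1229 0.1024] rot [ 3.1414 -0.     -1.4203] w 0.0156 gf 45.0 F [-0.0769  0.4203 -1.6812]
twist 0.002 dx 0.0003 dy -0.0006 dz 0.0001
scene wait1 [([0.4898, -0.4135, 0.0008], 0.74), ([0.5627, -0.5884, -0.0019], 0.69), ([0.5993, 0.1251, 0.0061], 0.54)]
scene finished [([0.4741, 0.0978, 0.0063], 0.57)]
side wait1 [([0.4934, -0.4149, 0.0004], 0.93), ([0.5613, -0.5907, -0.0011], 0.88), ([0.5939, 0.1227, 0.0054], 0.65)]
side finished [([0.7341, -0.1573, -0.0018], 0.18)]
```

{"api": "move_arm", "payload": {
  "increments": [
    {"jaw": 0.2, "dx": 0, "dy": 0, "dz": 0.0005, "twist": 0},
    {"jaw": 0.2, "dx": 0, "dy": 0, "dz": 0, "twist": 0},
    {"jaw": 0.2, "dx": 0, "dy": 0, "dz": 0, "twist": 0},
    {"jaw": 0.2, "dx": 0, "dy": 0, "dz": 0, "twist": 0},
    {"jaw": 0.2, "dx": 0, "dy": 0, "dz": 0, "twist": 0},
    {"jaw": 0.2, "dx": 0, "dy": 0, "dz": -0.015, "twist": 0},
    {"jaw": 0.2, "dx": 0, "dy": 0, "dz": -0.03, "twist": 0},
    {"jaw": 0.2, "dx": 0, "dy": 0, "dz": -0.03, "twist": 0},
    {"jaw": 0.2, "dx": 0, "dy": 0, "dz": -0.03, "twist": 0},
    {"jaw": 0.2, "dx": 0.02, "dy": 0.008, "dz": -0.03, "twist": 0},
    {"jaw": 0.2, "dx": 0.03, "dy": 0.0135, "dz": -0.03, "twist": 0},
    {"jaw": 0.2, "dx": 0.03, "dy": 0.0135, "dz": -0.02, "twist": 0}
  ]
}}

```text
t: 21.6
eef_pos: [0.5733, 0.0392, 0.2881]
ee_rot: [-3.139, 0.0, -1.42]
force: [1.0, -1.5, 0.3]
width: 0.0525
gripper_force: 0.0
```

{"api": "move_arm", "payload": {
  "increments": [
    {"jaw": 0.2, "dx": 0.0345, "dy": 0.0145, "dz": -0.004, "twist": 0},
    {"jaw": 0.2, "dx": 0.0345, "dy": 0.0145, "dz": -0.004, "twist": 0},
    {"jaw": 0.2, "dx": 0.0345, "dy": 0.0145, "dz": -0.004, "twist": 0},
    {"jaw": 0.2, "dx": 0.0345, "dy": 0.0145, "dz": -0.004, "twist": 0},
    {"jaw": 0.2, "dx": 0.0345, "dy": 0.0145, "dz": -0.004, "twist": 0},
    {"jaw": 0.2, "dx": 0.0345, "dy": 0.0145, "dz": -0.004, "twist": 0},
    {"jaw": 0.2, "dx": 0.0345, "dy": 0.0145, "dz": -0.004, "twist": 0},
    {"jaw": 0.2, "dx": 0.0345, "dy": 0.0145, "dz": -0.004, "twist": 0},
    {"jaw": 0.2, "dx": 0.0345, "dy": 0.0145, "dz": -0.004, "twist": 0},
    {"jaw": 0.2, "dx": 0.0345, "dy": 0.0145, "dz": -0.004, "twist": 0},
    {"jaw": 0.2, "dx": 0.0345, "dy": 0.0145, "dz": 0, "twist": 0},
    {"jaw": 0.2, "dx": 0, "dy": 0, "dz": 0, "twist": 0}
  ]
}}

```text
t: 22.6
eef_pos: [0.4697, -0.3644, 0.3251]
ee_rot: [3.141, -0.001, -1.426]
force: [-0.2, 0.5, -0.0]
width: 0.0526
gripper_force: 0.0
```

Run:
```python
from h import *
for c in("scene","side"): arm.grab_frame(c);pp(c,"finished","wait1")
print(arm.get_state()["eef_pos"])
arm.grab_frame("wrist");snap("wrist","w5.png");pp("wrist","wait1")
```

```text
scene finished [([0.4761, 0.0997, 0.0073], 0.82)]
scene wait1 [([0.5614, -0.5904, -0.0019], 0.84), ([0.4914, -0.4115, -0.0004], 0.65), ([0.5936, 0.1199, 0.006], 0.56)]
side finished [([0.4787, 0.1032, 0.0014], 0.77)]
side wait1 [([0.4971, -0.4129, 0.0013], 0.9), ([0.5634, -0.5911, -0.0048], 0.86), ([0.5971, 0.1216, 0.0056], 0.71)]
[ 0.4718 -0.3587  0.3253]
wrist wait1 [([0.4914, -0.416, -0.0038], 0.81)]
```

View pics/w5.png

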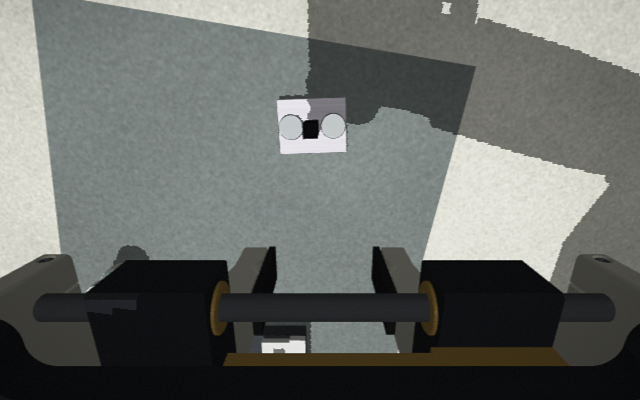

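Waiting cassette B has its plate corners at (278,99), (346,97), (346.5,151) and (281,154). Aluminium, unmoved.

Run:
```python
from h import *
i=arm.camera_info("wrist")
c,y=plate(i,[[278,99.5],[346,97],[346.5,151],[281,153.5]])
to(c[0],c[1],.048,y-np.pi/2)
```

```text
centre [ 0.495  -0.4126] long yaws [np.float64(0.18533683301031112), np.float64(0.18855708962288298)] sides [0.0651, 0.0821, 0.0649, 0.0833]
t 23.05 pos [ 0.472  -0.3587  0.3253] rot [-3.1413 -0.0001 -1.4201] w 0.0525 gf 0.0 F [-0.2684  0.8361 -0.5578]
twist -0.036 dx 0.0573 dy -0.0126 dz 0.2303
```

{"api": "move_arm", "payload": {
  "increments": [
    {"jaw": 0.2, "dx": 0, "dy": 0, "dz": 0, "twist": -0.036},
    {"jaw": 0.2, "dx": 0.0191, "dy": -0.0042, "dz": 0.02, "twist": 0},
    {"jaw": 0.2, "dx": 0.0191, "dy": -0.0042, "dz": 0.02, "twist": 0},
    {"jaw": 0.2, "dx": 0.0191, "dy": -0.0042, "dz": 0.02, "twist": 0},
    {"jaw": 0.2, "dx": 0, "dy": 0, "dz": 0.03, "twist": 0},
    {"jaw": 0.2, "dx": 0, "dy": 0, "dz": 0.03, "twist": 0},
    {"jaw": 0.2, "dx": 0, "dy": 0, "dz": 0.03, "twist": 0},
    {"jaw": 0.2, "dx": 0, "dy": 0, "dz": 0.03, "twist": 0},
    {"jaw": 0.2, "dx": 0, "dy": 0, "dz": 0.03, "twist": 0},
    {"jaw": 0.2, "dx": 0, "dy": 0, "dz": 0.02, "twist": 0},
    {"jaw": 0.2, "dx": 0, "dy": 0, "dz": 0, "twist": 0},
    {"jaw": 0.2, "dx": 0, "dy": 0, "dz": 0, "twist": 0}
  ]
}}

```text
t: 24.05
eef_pos: [0.4944, -0.4131, 0.0945]
ee_rot: [3.139, 0.001, -1.385]
force: [0.5, 0.1, 0.5]
width: 0.0524
gripper_force: 0.0
```

{"api": "move_arm", "payload": {
  "increments": [
    {"jaw": -1, "dx": 0, "dy": 0, "dz": 0, "twist": 0},
    {"jaw": -1, "dx": 0, "dy": 0, "dz": 0, "twist": 0},
    {"jaw": -1, "dx": 0, "dy": 0, "dz": 0, "twist": 0},
    {"jaw": -1, "dx": 0, "dy": 0, "dz": 0, "twist": 0},
    {"jaw": -1, "dx": 0, "dy": 0, "dz": 0, "twist": 0},
    {"jaw": -1, "dx": 0, "dy": 0, "dz": 0, "twist": 0},
    {"jaw": -1, "dx": 0, "dy": 0, "dz": 0, "twist": 0}
  ],
  "force": 45
}}

```text
t: 24.63
eef_pos: [0.4947, -0.4137, 0.0957]
ee_rot: [-3.141, -0.001, -1.386]
force: [-0.4, 2.0, 2.2]
width: 0.0161
gripper_force: 45.0
```

Run:
```python
from h import *
to(.6279,-.0929,.055,-1.422)
for c in("scene","side"): arm.grab_frame(c);pp(c,"wait1")
```

```text
t 24.63 pos [ 0.4947 -0.4137  0.0957] rot [-3.1409 -0.0005 -1.3857] w 0.0161 gf 45.0 F [-0.3944  1.9605  2.2414]
twist 0.036 dx -0.2975 dy -0.1793 dz -0.0063
scene wait1 [([0.5617, -0.5884, -0.0], 0.79), ([0.5984, 0.1231, 0.0023], 0.73), ([0.4942, -0.4149, -0.0009], 0.52)]
side wait1 [([0.5607, -0.5927, -0.0018], 0.73), ([0.5926, 0.1184, 0.0082], 0.71), ([0.4934, -0.412, -0.0008], 0.59)]
```

{"api": "move_arm", "payload": {
  "increments": [
    {"jaw": -1, "dx": 0, "dy": 0, "dz": -0.015, "twist": 0},
    {"jaw": -1, "dx": 0, "dy": 0, "dz": -0.025, "twist": 0.036},
    {"jaw": -1, "dx": -0.02, "dy": -0.012, "dz": 0, "twist": 0},
    {"jaw": -1, "dx": -0.0315, "dy": -0.019, "dz": 0, "twist": 0},
    {"jaw": -1, "dx": -0.0315, "dy": -0.019, "dz": 0, "twist": 0},
    {"jaw": -1, "dx": -0.0315, "dy": -0.019, "dz": 0, "twist": 0},
    {"jaw": -1, "dx": -0.0315, "dy": -0.019, "dz": 0, "twist": 0},
    {"jaw": -1, "dx": -0.0315, "dy": -0.019, "dz": 0, "twist": 0},
    {"jaw": -1, "dx": -0.0315, "dy": -0.019, "dz": 0, "twist": 0},
    {"jaw": -1, "dx": -0.0315, "dy": -0.019, "dz": 0, "twist": 0},
    {"jaw": -1, "dx": -0.0315, "dy": -0.019, "dz": 0, "twist": 0},
    {"jaw": -1, "dx": -0.0255, "dy": -0.0153, "dz": 0, "twist": 0}
  ]
}}

```text
t: 25.83
eef_pos: [0.6278, -0.0904, 0.1344]
ee_rot: [3.14, 0.0, -1.421]
force: [0.0, -0.0, -1.9]
width: 0.0157
gripper_force: 45.0
```

Run:
```python
from h import *
for c in("scene","side"): arm.grab_frame(c);pp(c,"wait1")
to(.6279,-.0929,.0553,-1.422)
```

```text
scene wait1 [([0.6247, -0.0896, 0.0351], 0.7), ([0.5586, -0.5874, -0.0022], 0.64), ([0.595, 0.1196, 0.0079], 0.57)]
side wait1 [([0.5595, -0.5928, -0.0027], 0.81), ([0.6261, -0.088, 0.0421], 0.73), ([0.6338, 0.3858, -0.0028], 0.73), ([0.5944, 0.12, 0.0046], 0.54)]
t 26.03 pos [ 0.6272 -0.0918  0.1341] rot [ 3.1397  0.0003 -1.4202] w 0.0160 gf 45.0 F [ 0.0193 -0.0322 -2.3513]
twist 0.002 dx 0.0012 dy -0.0005 dz 0.0318
```

{"api": "move_arm", "payload": {
  "increments": [
    {"jaw": -1, "dx": 0, "dy": 0, "dz": 0.015, "twist": 0},
    {"jaw": -1, "dx": 0, "dy": 0, "dz": 0.012, "twist": 0},
    {"jaw": -1, "dx": 0, "dy": 0, "dz": 0.004, "twist": 0},
    {"jaw": -1, "dx": 0, "dy": 0, "dz": 0, "twist": 0},
    {"jaw": -1, "dx": -0.01, "dy": 0, "dz": 0, "twist": 0},
    {"jaw": -1, "dx": -0.01, "dy": 0, "dz": 0, "twist": 0},
    {"jaw": -1, "dx": -0.01, "dy": 0, "dz": 0, "twist": 0},
    {"jaw": -1, "dx": -0.01, "dy": 0, "dz": 0, "twist": 0},
    {"jaw": -1, "dx": -0.01, "dy": 0, "dz": 0, "twist": 0},
    {"jaw": -1, "dx": -0.01, "dy": 0, "dz": 0, "twist": 0},
    {"jaw": -1, "dx": -0.01, "dy": 0, "dz": 0, "twist": 0}
  ]
}}

```text
t: 26.95
eef_pos: [0.617, -0.0222, 0.1043]
ee_rot: [-3.141, 0.0, -1.421]
force: [0.7, 0.5, -2.7]
width: 0.0157
gripper_force: 45.0
```

{"api": "move_arm", "payload": {
  "increments": [
    {"jaw": -1, "dx": -0.01, "dy": 0, "dz": 0, "twist": 0},
    {"jaw": -1, "dx": -0.01, "dy": 0, "dz": 0, "twist": 0},
    {"jaw": -1, "dx": -0.01, "dy": 0, "dz": 0, "twist": 0},
    {"jaw": -1, "dx": -0.01, "dy": 0, "dz": 0, "twist": 0},
    {"jaw": -1, "dx": -0.01, "dy": 0, "dz": 0, "twist": 0},
    {"jaw": -1, "dx": -0.01, "dy": 0, "dz": 0, "twist": 0},
    {"jaw": -1, "dx": -0.01, "dy": 0, "dz": 0, "twist": 0},
    {"jaw": -1, "dx": 0, "dy": 0, "dz": 0.0015, "twist": 0},
    {"jaw": -1, "dx": 0, "dy": 0, "dz": 0, "twist": 0}
  ]
}}

```text
t: 27.7
eef_pos: [0.6066, 0.0464, 0.1024]
ee_rot: [3.141, -0.0, -1.421]
force: [0.6, 0.2, -2.6]
width: 0.0162
gripper_force: 45.0
```

Run:
```python
from h import *
a=.149;o=np.array([.6178,-.0257]);y=.072;p=o+y*np.array([-np.sin(a),np.cos(a)])
to(p[0],p[1],.0553,-1.422)
for c in("scene","side"): arm.grab_frame(c);pp(c,"wait1","keeper_grip")
```

```text
t 27.70 pos [0.6066 0.0464 0.1024] rot [ 3.1413 -0.     -1.4208] w 0.0162 gf 45.0 F [ 0.6465  0.1889 -2.578 ]
twist 0.001 dx 0.0010 dy -0.0004 dz 0.0001
scene wait1 [([0.5593, -0.5882, -0.0029], 0.75), ([0.6032, 0.0453, 0.0047], 0.61), ([0.5836, 0.1943, 0.0059], 0.37)]
scene keeper_grip [([0.5031, -0.0541, 0.0666], 0.43)]
side wait1 [([0.56, -0.5921, -0.0018], 0.61), ([0.6074, 0.0459, 0.0048], 0.6)]
side keeper_grip [([0.5044, -0.0536, 0.0629], 0.66)]
```

{"api": "move_arm", "payload": {
  "increments": [
    {"jaw": 0.2, "dx": 0, "dy": 0, "dz": 0.0005, "twist": 0},
    {"jaw": 0.2, "dx": 0, "dy": 0, "dz": 0, "twist": 0},
    {"jaw": 0.2, "dx": 0, "dy": 0, "dz": 0, "twist": 0},
    {"jaw": 0.2, "dx": 0, "dy": 0, "dz": 0, "twist": 0},
    {"jaw": 0.2, "dx": 0, "dy": 0, "dz": 0, "twist": 0},
    {"jaw": 0.2, "dx": 0, "dy": 0, "dz": -0.015, "twist": 0},
    {"jaw": 0.2, "dx": 0, "dy": 0, "dz": -0.035, "twist": 0},
    {"jaw": 0.2, "dx": 0, "dy": 0, "dz": -0.035, "twist": 0},
    {"jaw": 0.2, "dx": 0, "dy": 0, "dz": -0.035, "twist": 0}
  ]
}}

```text
t: 28.75
eef_pos: [0.6065, 0.0455, 0.2233]
ee_rot: [3.141, -0.0, -1.422]
force: [0.7, 0.6, -0.2]
width: 0.0523
gripper_force: 0.0
```

{"api": "move_arm", "payload": {
  "increments": [
    {"jaw": 0.2, "dx": 0.0138, "dy": 0.0191, "dz": 0, "twist": 0},
    {"jaw": 0.2, "dx": 0.0138, "dy": 0.0191, "dz": 0, "twist": 0},
    {"jaw": 0.2, "dx": 0.0138, "dy": 0.0191, "dz": 0, "twist": 0},
    {"jaw": 0.2, "dx": 0.0138, "dy": 0.0191, "dz": 0, "twist": 0},
    {"jaw": 0.2, "dx": 0.0138, "dy": 0.0191, "dz": 0, "twist": 0},
    {"jaw": 0.2, "dx": 0.0138, "dy": 0.0191, "dz": 0, "twist": 0},
    {"jaw": 0.2, "dx": 0, "dy": 0, "dz": 0, "twist": 0},
    {"jaw": 0.2, "dx": 0, "dy": 0, "dz": 0, "twist": 0}
  ]
}}

```text
t: 29.42
eef_pos: [0.5052, -0.0539, 0.2227]
ee_rot: [-3.141, 0.0, -1.423]
force: [0.6, 0.9, -0.3]
width: 0.0525
gripper_force: 0.0
```

Run:
```python
from h import *
to(.5056,-.0527,.066,-1.422)
for c in("scene","side"): arm.grab_frame(c);pp(c,"wait1","finished")
snap("wrist","w6.png");pp("wrist","keeper_grip")
```

```text
t 29.42 pos [ 0.5052 -0.0539  0.2227] rot [-3.1406  0.0001 -1.4229] w 0.0525 gf 0.0 F [ 0.6356  0.8978 -0.3139]
twist -0.001 dx -0.0011 dy -0.0006 dz 0.1097
scene wait1 [([0.6022, 0.0436, 0.0078], 0.72), ([0.5954, 0.1206, 0.0043], 0.69), ([0.565, -0.5893, -0.0043], 0.65)]
scene finished [([0.4765, 0.1003, 0.0086], 0.68), ([0.5027, -0.0514, 0.0685], 0.32)]
side wait1 [([0.6067, 0.0489, 0.0067], 0.63), ([0.5603, -0.592, 0.0], 0.6)]
side finished [([0.4785, 0.1044, 0.0016], 0.75)]
wrist keeper_grip [([0.5038, -0.054, 0.0666], 0.71)]
```

View pics/w6.png

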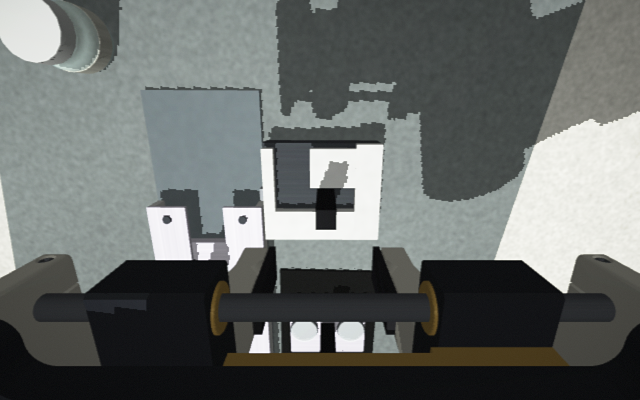

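The handle is centred between the fingers at (326,208). The L slot runs left (mag +x) and then up (mag −y). I'll descend, grip and push in.

{"api": "move_arm", "payload": {
  "increments": [
    {"jaw": 0.2, "dx": -0.001, "dy": 0, "dz": 0.03, "twist": 0},
    {"jaw": 0.2, "dx": 0, "dy": 0, "dz": 0.03, "twist": 0},
    {"jaw": 0.2, "dx": 0, "dy": 0, "dz": 0.03, "twist": 0},
    {"jaw": 0.2, "dx": 0, "dy": 0, "dz": 0.0195, "twist": 0},
    {"jaw": 0.2, "dx": 0, "dy": 0, "dz": 0, "twist": 0},
    {"jaw": -1, "dx": 0, "dy": 0, "dz": 0, "twist": 0},
    {"jaw": -1, "dx": 0, "dy": 0, "dz": 0, "twist": 0},
    {"jaw": -1, "dx": 0, "dy": 0, "dz": 0, "twist": 0},
    {"jaw": -1, "dx": 0, "dy": 0, "dz": 0, "twist": 0},
    {"jaw": -1, "dx": 0, "dy": 0, "dz": 0, "twist": 0},
    {"jaw": -1, "dx": 0, "dy": 0, "dz": 0, "twist": 0},
    {"jaw": -1, "dx": 0, "dy": 0, "dz": 0, "twist": 0}
  ],
  "force": 35
}}

```text
t: 30.82
eef_pos: [0.5052, -0.0524, 0.1132]
ee_rot: [3.141, 0.0, -1.422]
force: [-4.3, 0.0, 8.4]
width: 0.0158
gripper_force: 35.0
```

{"api": "move_arm", "payload": {
  "increments": [
    {"jaw": -1, "dx": 0, "dy": -0.005, "dz": 0, "twist": 0},
    {"jaw": -1, "dx": 0, "dy": -0.005, "dz": 0, "twist": 0},
    {"jaw": -1, "dx": 0, "dy": -0.005, "dz": 0, "twist": 0},
    {"jaw": -1, "dx": 0, "dy": -0.005, "dz": 0, "twist": 0},
    {"jaw": -1, "dx": 0, "dy": -0.005, "dz": 0, "twist": 0},
    {"jaw": -1, "dx": 0, "dy": -0.004, "dz": 0, "twist": 0},
    {"jaw": -1, "dx": 0, "dy": 0, "dz": 0, "twist": 0}
  ]
}}

```text
t: 31.4
eef_pos: [0.5336, -0.0483, 0.1132]
ee_rot: [3.139, -0.0, -1.422]
force: [-7.5, -0.1, 13.0]
width: 0.016
gripper_force: 35.0
```

Run:
```python
from h import *
to(.5056,-.0527,.066,-1.422)
for c in("scene","side"): arm.grab_frame(c);pp(c,"keeper_grip")
```

```text
t 31.40 pos [ 0.5336 -0.0483  0.1132] rot [ 3.1395 -0.0003 -1.422 ] w 0.0160 gf 35.0 F [-7.4655 -0.1203 13.0127]
twist 0.000 dx 0.0002 dy 0.0283 dz 0.0002
scene keeper_grip []
side keeper_grip [([0.5329, -0.0495, 0.0624], 0.38)]
```

The bolt is in by about 28 mm with a 7.5 N spring reaction. Now sideways.

{"api": "move_arm", "payload": {
  "increments": [
    {"jaw": -1, "dx": 0.004, "dy": 0, "dz": 0, "twist": 0},
    {"jaw": -1, "dx": 0.004, "dy": 0, "dz": 0, "twist": 0},
    {"jaw": -1, "dx": 0.004, "dy": 0, "dz": 0, "twist": 0},
    {"jaw": -1, "dx": 0.004, "dy": 0, "dz": 0, "twist": 0},
    {"jaw": -1, "dx": 0.004, "dy": 0, "dz": 0, "twist": 0},
    {"jaw": -1, "dx": 0.0035, "dy": 0, "dz": 0, "twist": 0},
    {"jaw": -1, "dx": 0, "dy": 0, "dz": 0, "twist": 0},
    {"jaw": -1, "dx": 0, "dy": 0, "dz": 0, "twist": 0}
  ]
}}

```text
t: 32.27
eef_pos: [0.5363, -0.0721, 0.1132]
ee_rot: [3.139, -0.0, -1.422]
force: [-7.7, -2.0, 9.7]
width: 0.0156
gripper_force: 35.0
```

Run:
```python
from h import *
to(.5056,-.0527,.066,-1.422)
```

```text
t 32.27 pos [ 0.5363 -0.0721  0.1132] rot [ 3.1389 -0.0005 -1.4224] w 0.0156 gf 35.0 F [-7.6553 -2.0117  9.6616]
twist -0.000 dx -0.0237 dy 0.0275 dz 0.0002
```

{"api": "move_arm", "payload": {
  "increments": [
    {"jaw": -1, "dx": 0, "dy": 0.003, "dz": 0, "twist": 0},
    {"jaw": -1, "dx": 0, "dy": 0.002, "dz": 0, "twist": 0},
    {"jaw": -1, "dx": 0, "dy": 0.001, "dz": 0, "twist": 0},
    {"jaw": -1, "dx": 0, "dy": 0, "dz": 0, "twist": 0},
    {"jaw": -1, "dx": 0, "dy": 0, "dz": 0, "twist": 0}
  ]
}}

```text
t: 32.68
eef_pos: [0.5304, -0.0728, 0.1132]
ee_rot: [3.139, -0.0, -1.422]
force: [-6.7, -1.7, 9.6]
width: 0.0161
gripper_force: 35.0
```

{"api": "move_arm", "payload": {
  "increments": [
    {"jaw": 0.2, "dx": 0, "dy": 0, "dz": 0, "twist": 0},
    {"jaw": 0.2, "dx": 0, "dy": 0, "dz": 0, "twist": 0},
    {"jaw": 0.2, "dx": 0, "dy": 0, "dz": 0, "twist": 0},
    {"jaw": 0.2, "dx": 0, "dy": 0, "dz": 0, "twist": 0},
    {"jaw": 0.2, "dx": 0, "dy": 0, "dz": 0, "twist": 0},
    {"jaw": 0.2, "dx": 0, "dy": 0, "dz": 0, "twist": 0},
    {"jaw": 0.2, "dx": 0, "dy": 0, "dz": -0.02, "twist": 0},
    {"jaw": 0.2, "dx": 0, "dy": 0, "dz": -0.035, "twist": 0},
    {"jaw": 0.2, "dx": -0.02, "dy": 0, "dz": -0.035, "twist": 0},
    {"jaw": 0.2, "dx": -0.03, "dy": 0, "dz": -0.035, "twist": 0},
    {"jaw": 0.2, "dx": -0.03, "dy": 0, "dz": -0.035, "twist": 0},
    {"jaw": 0.2, "dx": 0, "dy": 0, "dz": -0.035, "twist": 0}
  ]
}}

```text
t: 33.68
eef_pos: [0.5199, 0.004, 0.3022]
ee_rot: [3.141, 0.001, -1.42]
force: [1.8, 0.3, -1.0]
width: 0.0528
gripper_force: 0.0
```

Run:
```python
from h import *
for c in("scene","side"): arm.grab_frame(c);pp(c,"keeper_grip","wait1","finished")
arm.grab_frame("wrist");i=snap("wrist","w7.png");pp("wrist","keeper_grip","finished","pad","wait1")
a=.149;o=np.array([.6178,-.0257]);print(arm.get_state()["eef_pos"],arm.get_state()["force"])
```

```text
scene keeper_grip [([0.5269, -0.0735, 0.0685], 0.64)]
scene wait1 [([0.6023, 0.0459, 0.005], 0.68), ([0.5962, 0.1211, 0.0066], 0.67), ([0.5629, -0.5904, -0.004], 0.51)]
scene finished [([0.4787, 0.0994, 0.0041], 0.91)]
side keeper_grip [([0.5287, -0.0746, 0.0638], 0.65)]
side wait1 [([0.5613, -0.5908, -0.0006], 0.86), ([0.6081, 0.0498, 0.0067], 0.78), ([0.5944, 0.1203, 0.0025], 0.47)]
side finished [([0.4787, 0.1017, 0.0025], 0.92)]
wrist keeper_grip [([0.5304, -0.0757, 0.0671], 0.69)]
wrist finished [([0.4803, 0.101, 0.0022], 0.82)]
wrist pad []
wrist wait1 [([0.5926, 0.1238, 0.0056], 0.95), ([0.6021, 0.0462, 0.0001], 0.71)]
[0.5208 0.0012 0.3005] [0.246  0.2747 0.4841]
```

View pics/w7.png

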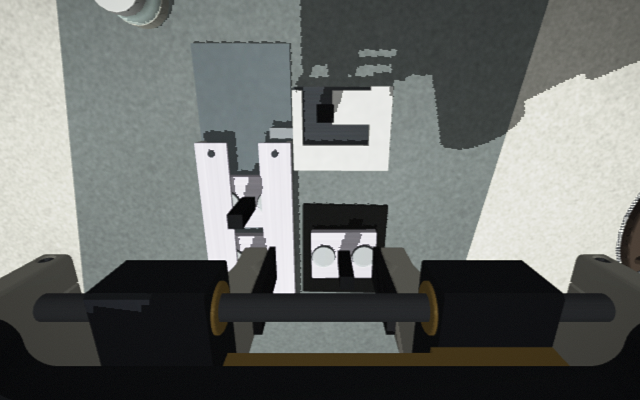

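The handle sits in the sideways leg of the L at (325,112), behind the catch. Both waiting cassettes are under the cover, and the finished one is on the pad. Handing in.

```bash
python3 -c "
from station import arm
print(arm.job_done())"
```

```text
the job is handed in; nothing more can be done
None
```

The job is handed in with no verdict returned; by the last camera check the finished cassette stands on the middle of the pad, both waiting cassettes are wholly under the cover, the bolt is locked behind its catch, and the bystanders and yellow look-alike were left alone.

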